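# Free the rotary board stand: open the clamp, hold the index plunger out

## Robot

A 6-joint arm with a two-finger parallel gripper is mounted at the origin on the work surface. World frame = base frame: x ahead of the robot, y to its left, z up, the work surface at z = 0. Lengths are in m, angles in degrees, forces in N, time in s.
With the tool pointing down it reaches from about 0.4 to 0.825 m from the base axis. Payload 7 kg.
Tool frame: the origin (TCP) lies on the centre line of the jaws, within the pads' length; the fingertips stand 19 mm ahead of it and the grasp point (between the pads) is the TCP; z points along the fingers, y is the line along which they close (so a half turn about z gives the same grasp; the last joint's range is limited). The gripper opens to 88 mm and grips with 3 to 60 N. Pads are 19 mm wide; open, the fingers measure 130 mm over their backs; the gripper's body (78 mm by 193 mm) begins 47 mm behind the grasp point.
Start: joints at [-55.457, 20.546, 0.682, 0, -70.136, -16.507], TCP at [0.209, -0.642, 0.246] pointing down, gripper open.
Joint ranges: [-176.03, 176.03], [-82.01, 121.73], [-58.28, 71.71], [-173.87, 95.51], [-174.79, -0.11], [-173.66, 173.66]. Speed limits (degrees/s): [136.94, 136.94, 172.46, 180, 180, 180].

## Interface

Orientations are given as [roll, pitch, yaw] about the fixed x, y, z axes, in that order (R = Rz(yaw) Ry(pitch) Rx(roll)).
In Python, from plant import get_state, capture, close_job gives the robot as it stands.
- The arm moves only by the tool apply_moves, never from a script. Its argument "targets" is a list of rows, each a list of 7 numbers: the opening, from 0 (shut) to 1 (fully open), then the shift along the tool's x, y, z normalised to -1 to 1, where 1 is 1000 mm, then the turn, a rotation vector about the tool's x, y, z normalised to -1 to 1, where 1 is 90 degrees. In form: [[claw, tx, ty, tz, ax, ay, az], ...]. A call has 1 to 20 rows; each row shifts and turns the commanded pose from where the row before left it, along the tool's axes as they then stand; what a row does not reach is not made up. A row lasts 1/12 s, in which the tool goes at most 41.7 mm and 7.16 degrees, less where a joint would pass 70% of its speed; a pose out of reach is approached as far as the arm can. A call with a number of a shift or a turn outside -1 to 1 is refused whole. A call with a gripper value outside its range is refused whole. The fingers move at their own pace and stop on an object; "newtons" is the grip in N (left out, the last holds). Time passes only in rows, so rows that do not move let the fingers close. It gives the time, the measured TCP pose, the force, the opening and the grip force at its end, in the units of the state.
- get_state(): the state, without advancing time (a new reading comes with each control period).
- capture(name): name is "scene" or "top" or "wrist"; returns a dict with "frame" (400x640x3 uint8, red, green, blue), "range_z" (400x640 float32, m along the optical axis (not along the pixel's ray), 0 where there is no reading), "camera_matrix" (3x3 intrinsics, pixels), "T" (4x4, takes a point from camera to world coordinates). Camera axes: x right, y down, z forward; pixel columns grow to the right and rows downward; lengths in m; the calibration is good to about 2 mm. A picture is of the moment at which its call begins.
- close_job(): hands the job in; it is judged then, once.
The state is a dict: "time_s": time; "joints": joint angles; "qd": joint speeds; "joint_torque": joint torques, N m; "tcp_pos": TCP position; "eef_rot": TCP orientation; "contact_force": force on the tool from outside, world axes, zero at the start; "moment": the same for the moment, N m; "gripper_width": finger opening in m; "gripper_force": force on a finger pad.
Only numpy, scipy, OpenCV 4.12 (cv2) and the standard library are available. Lean on these libraries where they do the work, as an engineer would, in place of code of your own. Each camera call takes 0.05 s, during which the arm holds its last target. There are 200 camera calls.

## Task

The camera board on the rotary stand has to be turned round by a colleague. First swing the red clamp lever a quarter turn to its open stop and leave it there; only then pull the black knob of the sprung index plunger fully up, so that its pin is well clear of the hole in the disc. Finish while still gripping the knob and holding it fully up - do not let go - and do not disturb the meter, the flux jar or the solder reel lying nearby.

Things in the scene. Friction and masses are not known exactly. Their poses are not given: they have to be found in the camera images.
- stand: Rotary stand for circuit boards, fixed. Origin on the bench, z up, own axes: blue base 240 x 220 x 16 mm centred at (20, 0) mm; aluminium disc of 90 mm radius, top at 45 mm, centre (50, 0), under a round green board of 50 mm radius (parts up to 81 mm); clamp post at (-50, -70); plunger guide tube (radius 10, top at 92) at (-11.7, 42.7), its bracket post (radius 9, top at 85) at (-39, 61)
- lever_pivot (a point): Point of the stand on the clamp lever's vertical hinge axis, at mid-height of the lever's arm, 107 mm above the bench, on top of the clamp post (radius 14 mm, top at 98 mm)
- lever_grip (a point): Point on the red clamp lever 60 mm out from its hinge axis, mid-section of the arm, 107 mm above the bench; moves with the lever. The arm is a straight level bar 14 mm wide, 14 mm high (z 100 to 114 mm), reaching 80 mm out from the axis; round hub of 16 mm radius (top at 118 mm). Pinch it across its width from above or push it sideways
- clamp_lever (a joint): Angle of the clamp lever, rad. 0 = closed stop (arm points along the stand's +y); it grows anticlockwise seen from above to 1.571 = open stop (arm points along the stand's -x). It starts between 0 and 0.3. About 0.2 N m of friction keeps it where it is left
- pull_knob (a point): Black round knob of the index plunger, a cylinder with vertical axis, 28 mm in diameter and 24 mm high; this point is its centre, 120 mm above the bench when the pin is seated. Below it is a neck of 14 mm diameter down to the guide tube. It only slides straight up and down, with the pin
- plunger (a joint): Lift of the index plunger, m. 0 = seated (pin 12 mm deep in the disc's hole), pin tip level with the disc's top at 0.012, 0.020 = fully up at its stop. A spring pulls it back down: about 4 N when seated, 10 N fully up; it returns if let go
- seat_hole (a point): Centre of the mouth of the pin's seat hole in the disc's top face, straight below the knob, 45 mm above the bench
- meter: Orange clamp meter lying on the bench, loose: body 150 x 62 x 32 mm (dial top at 39 mm) with black jaws, 234 mm long along its x; the origin is on the bench, 20 mm to +x of the body's middle. Bystander
- flux_jar: Small jar with white cap, 48 mm in diameter and 42 mm high, loose, origin at the centre of its underside. Bystander
- solder_reel: Blue reel standing flat, 54 mm in diameter and 32 mm high, loose, origin at the centre of its underside. Bystander

How it is judged:
By the outcome, as a careful person would: the job done as asked, in the order asked, and still so for the second after the job is handed in, while the arm keeps its last pose, push and grip.
It also fails if it takes over 45 s, if anything falls off the work surface, if the arm or the gripper's body presses on something with over 40 N, if the wrist force passes 120 N, or if a joint passes its speed limit or range.

## Working session

There is one attempt and no reset: what is moved stays moved. The work goes in short steps, Python scripts to look and compute and a tool call to move; the robot and the scene stay as the last step left them, time stands still between calls to the robot, and variables do not carry over. Pictures are saved under pics/ and viewed, at most 10 in all, crops included, and the job is handed in when it is done.

Besides the shell and the picture viewer there is one more tool, called after "Request:" as name(argument=value, ...), one argument or row to a line, values as JSON. apply_moves: Moves the arm, as the interface text tells. Scaled input: -1 to 1 covers 1000 mm each way for a shift and 90 degrees each way for a turn. Its arguments: {"type":"object","properties":{"targets":{"type":"array","items":{"type":"array","items":{"type":"number"}}},"newtons":{"type":"number"}},"required":["targets"]}

```bash
mkdir -p pics; ls
cat > h.py <<'E'
import numpy as np, cv2
from plant import get_state, capture
def save(n,f): cv2.imwrite(f'pics/{n}.png', f[:,:,::-1])
def pts(c):
    K=c['camera_matrix'];T=c['T'];z=c['range_z'];v,u=np.mgrid[0:z.shape[0],0:z.shape[1]]
    P=np.stack([(u-K[0,2])/K[0,0]*z,(v-K[1,2])/K[1,1]*z,z],-1)
    return P@T[:3,:3].T+T[:3,3]
E
python3 - <<'E'
from h import *
s=get_state();print(s)
for n in('scene','top'):
    c=capture(n);save(n,c['frame']);print(n,c['camera_matrix'].round(1).tolist(),c['T'].round(3).tolist());np.savez(n,**c)
E
```

```text
pics
{'time_s': 0.0, 'joints': array([-5.54564737e+01,  2.05912876e+01,  6.33150036e-01, -2.06625240e-02,
       -7.01387871e+01, -1.65080462e+01]), 'qd': array([-0.04572106, -0.07484263, -0.03453424,  0.06708499, -0.11175343,
       -0.05263614]), 'joint_torque': array([-5.38078948e-04, -5.82715917e+01,  2.93045139e+01,  6.99713096e+00,
        6.86232830e-03, -1.04515620e-04]), 'tcp_pos': array([ 0.20882003, -0.64137874,  0.24461792]), 'eef_rot': array([ 1.79901551e+02, -8.92046399e-03, -1.61971549e+02]), 'contact_force': array([0.48691375, 1.07280741, 0.18312959]), 'moment': array([-0.00873196, -0.00904184, -0.02975338]), 'gripper_force': 0.0, 'gripper_width': 0.08745295796414154}
scene [[474.8, 0.0, 319.6], [0.0, 474.8, 200.0], [0.0, 0.0, 1.0]] [[0.879, 0.362, -0.311, 0.932], [0.477, -0.653, 0.588, -0.687], [0.01, -0.665, -0.747, 0.999], [0.0, 0.0, 0.0, 1.0]]
top [[424.5, 0.0, 317.2], [0.0, 424.5, 203.7], [0.0, 0.0, 1.0]] [[-0.018, -0.99, 0.14, 0.426], [-1.0, 0.018, 0.0, 0.02], [-0.003, -0.139, -0.99, 1.109], [0.0, 0.0, 0.0, 1.0]]
```

View pics/top.png

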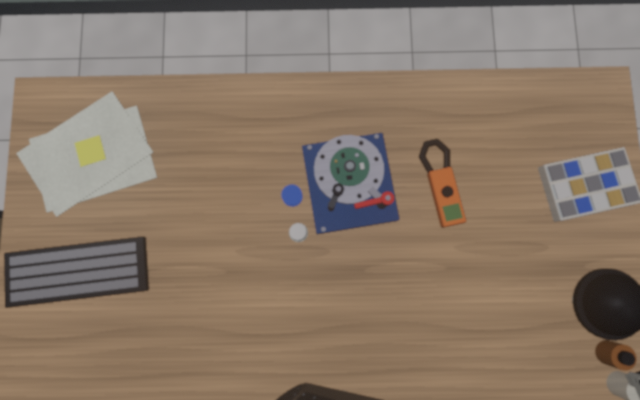

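View pics/scene.png

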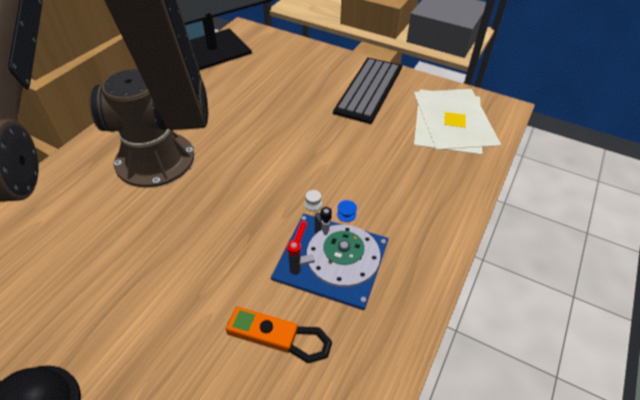

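The top view shows the stand around (350,180), with the lever hub at (388,199), its tip at (356,206) and the knob at (338,188). The jar is at (298,232), the reel at (292,195) and the meter at (446,195). The scene view agrees: hub (294,246), knob (326,214).

Run:
```python
from h import *
from scipy import ndimage as nd
for n in('top','scene'):
    c=dict(np.load(n+'.npz'));P=pts(c);hsv=cv2.cvtColor(c['frame'],cv2.COLOR_RGB2HSV)
    H,S,V=[hsv[...,i].astype(int) for i in range(3)]
    box=(P[...,0]>.3)&(P[...,0]<.75)&(abs(P[...,1])<.35)&(c['range_z']>0)
    ms={'red':((H<4)|(H>172))&(S>150)&box&(P[...,2]>.06),
        'dark':(V<70)&box&(P[...,2]>.09)&(P[...,2]<.145),
        'base':(H>105)&(H<128)&(S>100)&box&(P[...,2]<.022)&(P[...,2]>.008),
        'green':(H>65)&(H<95)&(S>60)&box&(P[...,2]>.04),
        'disc':(S<60)&(V>100)&box&(abs(P[...,2]-.045)<.006),
        'blue':(H>105)&(H<128)&(S>150)&box&(P[...,2]>.026)&(P[...,2]<.04),
        'white':(S<50)&(V>150)&box&(abs(P[...,2]-.042)<.006),
        'orange':(H>5)&(H<14)&(S>210)&box&(P[...,2]>.025)}
    print(n)
    for k,m in ms.items():
        l,N=nd.label(m)
        for i in range(1,N+1):
            a=l==i
            if a.sum()<12: continue
            v,u=np.nonzero(a);p=P[a]
            r=cv2.minAreaRect((p[:,:2]*1000).astype(np.float32))
            print(k,a.sum(),'px',u.mean().round(1),v.mean().round(1),'med',np.median(p,0).round(4),'z',p[:,2].min().round(3),p[:,2].max().round(3),'rect',np.round(np.hstack([r[0],r[1],r[2]]),1))
```

```text
top
red 164 px 374.8 201.2 med [ 0.5683 -0.1188  0.1145] z 0.108 0.121 rect [ 566.  -114.9   25.8   89.9   19.7]
dark 39 px 337.1 191.9 med [ 0.5906 -0.0262  0.1309] z 0.106 0.135 rect [594.1 -27.6  21.2  16.6  89.8]
base 262 px 383.4 166.6 med [ 0.6605 -0.1569  0.0157] z 0.01 0.022 rect [ 681.2 -150.4  140.4   32.9    6.9]
base 1983 px 341.4 206.3 med [ 0.5551 -0.0309  0.0157] z 0.008 0.021 rect [635.7 -65.  230.2 209.1   8.6]
green 687 px 348.9 167.3 med [ 0.6588 -0.0594  0.0706] z 0.065 0.077 rect [665.6 -60.9  90.3  90.7  89. ]
disc 2206 px 348.8 169.0 med [ 0.6628 -0.0646  0.0445] z 0.039 0.051 rect [ 6.633e+02 -6.190e+01  1.729e+02  1.779e+02  2.000e-01]
disc 205 px 297.8 231.1 med [0.508  0.07   0.0421] z 0.039 0.047 rect [508.3  70.   40.3  40.6  89.5]
white 90 px 339.3 145.6 med [ 0.7263 -0.0334  0.0442] z 0.04 0.048 rect [726.8 -39.8  10.5  86.8   7.6]
white 21 px 328.6 154.0 med [ 0.7051 -0.0121  0.0447] z 0.039 0.048 rect [703.5 -13.3  12.8  15.2  10. ]
white 50 px 321.4 166.4 med [0.6715 0.0088 0.0439] z 0.04 0.048 rect [672.6   8.2  13.7  28.2  12. ]
white 65 px 377.0 1
[... 1726 characters left out ...]
46] z 0.039 0.05 rect [665.  -62.7 170.9 178.7   1.6]
blue 225 px 346.6 208.0 med [0.6075 0.0836 0.0317] z 0.027 0.038 rect [606.5  84.5  46.   52.4  26.1]
white 133 px 312.9 195.8 med [0.5105 0.0711 0.0415] z 0.036 0.046 rect [511.4  69.9  38.3  41.1  28.4]
white 1924 px 342.9 258.5 med [ 0.6826 -0.0862  0.0445] z 0.036 0.048 rect [665.  -60.4 171.  178.4   1.7]
orange 23 px 230.5 320.9 med [ 0.5281 -0.3377  0.032 ] z 0.029 0.035 rect [ 527.8 -337.5    4.7   26.2   13.2]
orange 101 px 266.1 326.0 med [ 0.6063 -0.3114  0.0326] z 0.028 0.042 rect [ 603.2 -309.7   39.1   38.9    5.3]
orange 265 px 269.5 338.9 med [ 0.6298 -0.3363  0.0305] z 0.025 0.036 rect [ 620.8 -333.   131.7   53.8   35.8]
```

Request:
apply_moves(
  targets=[
    [1, -0.0277, 0.023, 0, 0, 0, 0],
    [1, -0.0277, 0.023, 0, 0, 0, 0],
    [1, -0.0277, 0.023, 0, 0, 0, 0],
    [1, -0.0277, 0.023, 0, 0, 0, 0],
    [1, -0.0277, 0.023, 0, 0, 0, 0],
    [1, -0.0277, 0.023, 0, 0, 0, 0],
    [1, -0.0277, 0.023, 0, 0, 0, 0],
    [1, -0.0277, 0.023, 0, 0, 0, 0],
    [1, -0.0277, 0.023, 0, 0, 0, 0],
    [1, -0.0277, 0.023, 0, 0, 0, 0],
    [1, -0.0277, 0.023, 0, 0, 0, 0],
    [1, -0.0277, 0.023, 0, 0, 0, 0],
    [1, -0.0277, 0.023, 0, 0, 0, 0],
    [1, -0.0277, 0.023, 0, 0, 0, 0],
    [1, -0.0277, 0.023, 0, 0, 0, 0],
    [1, -0.0277, 0.023, 0, 0, 0, 0],
    [1, -0.0277, 0.023, 0, 0, 0, 0],
    [1, -0.0277, 0.023, 0, 0, 0, 0],
  ],
)

```text
time_s: 1.6
tcp_pos: [0.5553, -0.092, 0.2454]
eef_rot: [180.0, -0.0, -162.0]
contact_force: [0.9, 0.1, 0.4]
gripper_width: 0.0878
gripper_force: 0.0
```

Request:
apply_moves(
  targets=[
    [0.5, 0, 0, 0, 0, 0, 0.075],
    [0.5, 0, 0, 0, 0, 0, 0.075],
    [0.5, 0, 0, 0, 0, 0, 0.075],
    [0.5, 0, 0, 0, 0, 0, 0.075],
    [0.5, 0, 0, 0, 0, 0, 0.075],
    [0.5, 0, 0, 0, 0, 0, 0.075],
    [0.5, 0, 0, 0, 0, 0, 0.075],
    [0.5, 0, 0, 0, 0, 0, 0.075],
    [0.5, 0, 0, 0, 0, 0, 0.075],
    [0.5, 0, 0, 0, 0, 0, 0.075],
    [0.5, 0, 0, 0, 0, 0, 0.075],
    [0.5, 0, 0, 0, 0, 0, 0.075],
    [0.5, 0, 0, 0, 0, 0, 0.075],
    [0.5, 0, 0, 0, 0, 0, 0],
    [0.5, 0, 0, 0, 0, 0, 0],
  ],
)

```text
time_s: 2.85
tcp_pos: [0.5547, -0.0938, 0.2453]
eef_rot: [-180.0, -0.0, 110.5]
contact_force: [0.6, -0.2, 0.5]
gripper_width: 0.044
gripper_force: 0.0
```

Run:
```python
from h import *
s=get_state();print(s['time_s'],s['joints'].round(1),s['tcp_pos'],s['eef_rot'],s['gripper_width'],s['contact_force'])
c=capture('wrist');save('w1',c['frame']);np.savez('wrist',**c);print(c['T'].round(3).tolist())
```

```text
2.85 [  10.3   10.   -13.7   -0.   -66.3 -169.8] [ 0.55468108 -0.09379385  0.24528926] [-1.79967826e+02 -1.04548717e-02  1.10497606e+02] 0.04404731238951714 [ 0.55252851 -0.2484924   0.4558442 ]
[[0.937, 0.334, 0.104, 0.525], [0.35, -0.894, -0.28, -0.018], [-0.001, 0.299, -0.954, 0.384], [0.0, 0.0, 0.0, 1.0]]
```

View pics/w1.png

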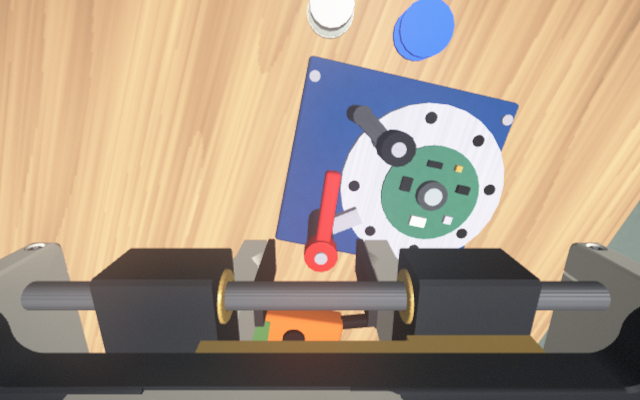

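The wrist view shows the hub at (321,258), the lever tip at (332,175), the knob top at (398,149), the disc centre at (430,190), and both blue base corners. Next I'll measure these on planes at their known heights.

Run:
```python
from h import *
c=dict(np.load('wrist.npz'));K=c['camera_matrix'];T=c['T'];P=pts(c)
hsv=cv2.cvtColor(c['frame'],cv2.COLOR_RGB2HSV);H,S,V=[hsv[...,i].astype(int) for i in range(3)]
def cast(u,v,z):
    d=T[:3,:3]@np.array([(u-K[0,2])/K[0,0],(v-K[1,2])/K[1,1],1]);o=T[:3,3];return (o+d*(z-o[2])/d[2])[:2]
red=((H<4)|(H>172))&(S>120)
v,u=np.nonzero(red);p=P[red];print('red z',np.percentile(p[:,2],[5,50,95]))
# arm top
a=red&(abs(P[...,2]-.114)<.0025);v,u=np.nonzero(a);q=np.array([cast(x,y,.114) for x,y in zip(u,v)])
r=cv2.minAreaRect((q*1000).astype(np.float32));print('arm',a.sum(),r)
l=q[q[:,1]>np.median(q[:,1])];m,d=l.mean(0),np.linalg.svd(l-l.mean(0))[2][0];print('axis',m,np.degrees(np.arctan2(d[1],d[0]))%180)
h=red&(abs(P[...,2]-.118)<.0018);v,u=np.nonzero(h);print('hub',h.sum(),cv2.minEnclosingCircle((np.array([cast(x,y,.118) for x,y in zip(u,v)])*1000).astype(np.float32)))
k=(V<110)&(abs(P[...,2]-.132)<.004)&(np.hypot(P[...,0]-.597,P[...,1]+.03)<.04);p=P[k];print('knob top',k.sum(),p.mean(0),cv2.minEnclosingCircle((p[:,:2]*1000).astype(np.float32)))
g=(abs(P[...,2]-.132)<.004)&(np.hypot(P[...,0]-.597,P[...,1]+.03)<.04);p=P[g];print('knob any',g.sum(),p.mean(0),cv2.minEnclosingCircle((p[:,:2]*1000).astype(np.float32)))
b=((H>100)&(H<130)&(S>100)&(abs(P[...,2]-.016)<.004)).astype(np.uint8)
n=b.nonzero();q=np.array([cast(x,y,.016) for x,y in zip(n[1],n[0])]);
for s in range(2): print('base',cv2.minAreaRect((q*1000).astype(np.float32)));break
d=(S<60)&(V>120)&(abs(P[...,2]-.045)<.004)&(P[...,0]>.55)&(P[...,1]<.04)
d=cv2.morphologyEx(d.astype(np.uint8),cv2.MORPH_OPEN,np.ones((3,3)))
n=d.nonzero();q=np.array([cast(x,y,.045) for x,y in zip(n[1],n[0])]);print('disc',cv2.minEnclosingCircle((q*1000).astype(np.float32)))
```

```text
red z [0.11072803 0.11432925 0.11862074]
arm 1063 ((569.0765380859375, -115.58226013183594), (28.308095932006836, 97.44452667236328), 14.137124061584473)
axis [ 0.56446984 -0.08381804] 103.44223462734764
hub 633 ((578.2427368164062, -145.0061492919922), 15.822164535522461)
knob top 732 [ 0.59861791 -0.02885151  0.13178466] ((599.4228515625, -28.86773681640625), 13.963668823242188)
knob any 978 [ 0.59911186 -0.0286642   0.13200401] ((599.6240844726562, -28.82973861694336), 14.036788940429688)
base ((636.7871704101562, -66.00666046142578), (235.0463104248047, 215.6035614013672), 8.486169815063477)
disc ((666.3964233398438, -61.55469512939453), 89.9460678100586)
```

Request:
apply_moves(
  targets=[
    [0.5, -0.0046, 0.0109, 0, 0, 0, 0],
    [0.5, 0, 0, 0, 0, 0, -0.0737],
    [0.5, 0, 0, 0, 0, 0, -0.0737],
    [0.5, 0, 0, 0, 0, 0, -0.0737],
    [0.5, 0, 0, 0, 0, 0, -0.0737],
    [0.5, 0, 0, 0, 0, 0, -0.0737],
    [0.5, 0, 0, 0, 0, 0, -0.0737],
    [0.5, 0, 0, 0, 0, 0, -0.0737],
    [0.5, 0, 0, 0, 0, 0, -0.0737],
    [0.5, 0, 0, 0, 0, 0, -0.0737],
    [0.5, 0, 0, 0, 0, 0, -0.0737],
    [0.5, 0, 0, 0, 0, 0, -0.0737],
    [0.5, 0, 0, 0, 0, 0, -0.0737],
    [0.5, 0, 0, 0, 0, 0, -0.0737],
    [0.5, 0, 0, 0, 0, 0, -0.0737],
    [0.5, 0, 0, 0, 0, 0, -0.0737],
    [0.5, 0, 0, 0, 0, 0, -0.0737],
    [0.5, 0, 0, 0, 0, 0, -0.0737],
    [0.5, 0, 0, 0, 0, 0, -0.0737],
    [0.5, 0, 0, 0, 0, 0, -0.0737],
  ],
)

```text
time_s: 4.57
tcp_pos: [0.5673, -0.0943, 0.2454]
eef_rot: [180.0, -0.0, -123.2]
contact_force: [0.7, 0.5, 0.2]
gripper_width: 0.0439
gripper_force: 0.0
```

Request:
apply_moves(
  targets=[
    [0.5, 0, 0, 0, 0, 0, -0.0737],
    [0.5, 0, 0, 0, 0, 0, -0.0737],
    [0.5, 0, 0, 0, 0, 0, -0.0737],
    [0.5, 0, 0, 0, 0, 0, -0.0737],
    [0.5, 0, 0, 0, 0, 0, -0.0737],
    [0.5, 0, 0, 0, 0, 0, -0.0737],
    [0.5, 0, 0, 0.03, 0, 0, 0],
    [0.5, 0, 0, 0.02, 0, 0, 0],
    [0.5, 0, 0, 0, 0, 0, 0],
    [0.5, 0, 0, 0, 0, 0, 0],
  ],
)

```text
time_s: 5.4
tcp_pos: [0.5667, -0.0945, 0.1949]
eef_rot: [179.9, -0.0, -83.8]
contact_force: [-0.1, -0.0, 0.8]
gripper_width: 0.0437
gripper_force: 0.0
```

Run:
```python
from h import *
s=get_state();print(s['time_s'],s['joints'].round(1),s['tcp_pos'],s['eef_rot'],s['gripper_width'],s['contact_force'])
```

```text
5.4 [ 10.   13.4 -16.3   0.  -60.4  -3.8] [ 0.56667618 -0.09450804  0.19494927] [ 1.79861328e+02 -2.73157832e-02 -8.37913333e+01] 0.043743499593954294 [-0.14665226 -0.02822996  0.84204065]
```

Request:
apply_moves(
  targets=[
    [0.5, 0, 0, 0, 0, 0, -0.075],
    [0.5, 0, 0, 0.02, 0, 0, 0],
    [0.5, 0, 0, 0.02, 0, 0, 0],
    [0.5, 0, 0, 0.02, 0, 0, 0],
    [0.5, 0, 0, 0.01, 0, 0, 0],
    [0.5, 0, 0, 0.01, 0, 0, 0],
    [0.5, 0, 0, 0, 0, 0, 0],
    [0.1, 0, 0, 0, 0, 0, 0],
    [0.1, 0, 0, 0, 0, 0, 0],
    [0.1, 0, 0, 0, 0, 0, 0],
    [0.1, 0, 0, 0, 0, 0, 0],
    [0.1, 0, 0, 0, 0, 0, 0],
  ],
  newtons=10,
)

```text
time_s: 6.4
tcp_pos: [0.567, -0.0943, 0.1162]
eef_rot: [-179.9, -0.0, -77.1]
contact_force: [-0.4, 0.2, 0.7]
gripper_width: 0.0159
gripper_force: 0.0
```

Request:
apply_moves(
  targets=[
    [0.1, 0, 0, 0, 0, 0, 0],
    [0.1, 0, 0, 0, 0, 0, 0],
    [0.1, 0, 0, 0, 0, 0, 0],
    [0.1, 0.00026, 0.00515, 0, 0, 0, -0.0632],
    [0.1, 0.00026, 0.00515, 0, 0, 0, -0.0632],
    [0.1, 0.00026, 0.00515, 0, 0, 0, -0.0632],
    [0.1, 0.00026, 0.00515, 0, 0, 0, -0.0632],
    [0.1, 0, 0, 0, 0, 0, 0],
    [0.1, 0, 0, 0, 0, 0, 0],
  ],
)

```text
time_s: 7.15
tcp_pos: [0.5481, -0.103, 0.1162]
eef_rot: [-180.0, -0.0, -54.5]
contact_force: [-2.0, 0.9, 6.7]
gripper_width: 0.0139
gripper_force: 10.0
```

Request:
apply_moves(
  targets=[
    [0.1, 0.00026, 0.00515, 0, 0, 0, -0.0632],
    [0.1, 0.00026, 0.00515, 0, 0, 0, -0.0632],
    [0.1, 0.00026, 0.00515, 0, 0, 0, -0.0632],
    [0.1, 0.00026, 0.00515, 0, 0, 0, -0.0632],
    [0.1, 0.00026, 0.00515, 0, 0, 0, -0.0632],
    [0.1, 0.00026, 0.00515, 0, 0, 0, -0.0632],
    [0.1, 0.00026, 0.00515, 0, 0, 0, -0.0632],
    [0.1, 0.00026, 0.00515, 0, 0, 0, -0.0632],
    [0.1, 0.00026, 0.00515, 0, 0, 0, -0.0632],
    [0.1, 0.00026, 0.00515, 0, 0, 0, -0.0632],
    [0.1, 0, 0, 0, 0, 0, 0],
    [0.1, 0, 0, 0, 0, 0, 0],
  ],
)

```text
time_s: 8.15
tcp_pos: [0.526, -0.1483, 0.1161]
eef_rot: [179.9, 0.1, 2.3]
contact_force: [-2.9, -4.4, 7.3]
gripper_width: 0.0139
gripper_force: 10.0
```

Run:
```python
from h import *
s=get_state();print(s['time_s'],s['joints'].round(1),s['tcp_pos'],s['eef_rot'],s['gripper_width'],s['contact_force'],s['moment'])
```

```text
8.15 [  4.8  15.6 -25.3   0.1 -49.2  87.4] [ 0.52599834 -0.14834137  0.11609254] [1.79927833e+02 6.38380134e-02 2.29957643e+00] 0.013865017248168882 [-2.8996112 -4.3986042  7.3036347] [-1.66615398  1.12885905 -0.02351623]
```

Request:
apply_moves(
  targets=[
    [0.1, 0.0001, 0.0027, 0, 0, 0, -0.033],
    [0.1, 0.0001, 0.0027, 0, 0, 0, -0.033],
    [0.1, 0, 0, 0, 0, 0, 0],
    [0.1, 0, 0, 0, 0, 0, 0],
  ],
)

```text
time_s: 8.48
tcp_pos: [0.5265, -0.1534, 0.1161]
eef_rot: [180.0, 0.1, 8.2]
contact_force: [-2.7, -3.3, 7.3]
gripper_width: 0.0144
gripper_force: 10.0
```

Request:
apply_moves(
  targets=[
    [0.1, 0, 0.001, 0, 0, 0, -0.011],
    [0.1, 0, 0.001, 0, 0, 0, -0.0],
    [0.1, 0, 0, 0, 0, 0, 0],
    [0.1, 0, 0, 0, 0, 0, 0],
  ],
)

```text
time_s: 8.82
tcp_pos: [0.5266, -0.1544, 0.116]
eef_rot: [-180.0, 0.1, 9.2]
contact_force: [-4.8, 3.5, 10.3]
gripper_width: 0.0138
gripper_force: 10.0
```

Request:
apply_moves(
  targets=[
    [0.1, 0, 0.001, 0, 0, 0, 0],
    [0.1, 0, 0.001, 0, 0, 0, 0],
    [0.1, 0, 0, 0, 0, 0, 0],
    [0.1, 0, 0, 0, 0, 0, 0],
  ],
)

```text
time_s: 9.15
tcp_pos: [0.5267, -0.1546, 0.1157]
eef_rot: [-179.8, 0.1, 9.2]
contact_force: [-5.0, 14.5, 11.8]
gripper_width: 0.0138
gripper_force: 10.0
```

Request:
apply_moves(
  targets=[
    [0.45, 0, 0, 0, 0, 0, 0],
    [0.45, 0, 0, 0, 0, 0, 0],
    [0.45, 0, 0, 0, 0, 0, 0],
    [0.45, 0, 0, 0, 0, 0, 0],
    [0.45, 0, 0, 0, 0, 0, 0],
    [0.45, 0, 0, -0.02, 0, 0, 0],
    [0.45, 0, 0, -0.03, 0, 0, 0],
    [0.7, 0, 0, -0.03, 0, 0, 0],
    [0.7, 0, 0, -0.03, 0, 0, 0],
    [0.7, 0, 0, -0.02, 0, 0, 0],
    [0.7, 0, 0, 0, 0, 0, 0],
    [0.7, 0, 0, 0, 0, 0, 0],
  ],
)

```text
time_s: 10.15
tcp_pos: [0.5281, -0.1568, 0.2467]
eef_rot: [180.0, -0.1, 9.4]
contact_force: [0.1, 1.5, -0.2]
gripper_width: 0.0608
gripper_force: 0.0
```

Run:
```python
from h import *
s=get_state();p=s['tcp_pos'];print(s['time_s'],s['joints'].round(1),p,s['eef_rot'],s['gripper_width'],s['contact_force'])
y=np.radians(s['eef_rot'][2]);d=np.array([.5996,-.0288])-p[:2]
print('tx',d@[np.cos(y),np.sin(y)],'ty',d@[np.sin(y),-np.cos(y)],'tz',p[2]-.12)
c=capture('wrist');np.savez('w2',**c);t=capture('top')
def show(c,n):
    P=pts(c);hsv=cv2.cvtColor(c['frame'],cv2.COLOR_RGB2HSV);H,S,V=[hsv[...,i].astype(int) for i in range(3)]
    red=((H<4)|(H>172))&(S>120)&(abs(P[...,2]-.114)<.004)
    q=P[red][:,:2]; q=q[np.hypot(*(q-[.5782,-.145]).T)>.02]
    v=np.median(q,0)-[.5782,-.145];print(n,red.sum(),'lever dir',np.degrees(np.arctan2(v[1],v[0]))%360)
    g=(abs(P[...,2]-.132)<.004)&(np.hypot(P[...,0]-.5996,P[...,1]+.0288)<.03)
    if g.sum()>5: print('knob',g.sum(),cv2.minEnclosingCircle((P[g][:,:2]*1000).astype(np.float32)))
show(c,'w');show(t,'t')
save('w2',np.vstack([c['frame'],cv2.resize(t['frame'][120:260,230:490],(640,345))])[:745:1])
cv2.imwrite('pics/w2.png',cv2.resize(cv2.imread('pics/w2.png'),None,fx=.8,fy=.8))
```

```text
10.15 [  3.8   8.8 -15.1  -0.  -66.   95.5] [ 0.52805445 -0.15676385  0.2466763 ] [ 1.79986297e+02 -1.44774594e-01  9.37330855e+00] 0.06075166248926311 [ 0.08373747  1.5168341  -0.20892728]
tx 0.0914312894560664 ty -0.11460292900359909 tz 0.126676304708462
w 1541 lever dir 190.04096042692686
knob 1174 ((599.9327392578125, -29.630287170410156), 14.097405433654785)
t 0 lever dir nan
  return _methods._mean(a, axis=axis, dtype=dtype,
  ret = um.true_divide(
```

View pics/w2.png

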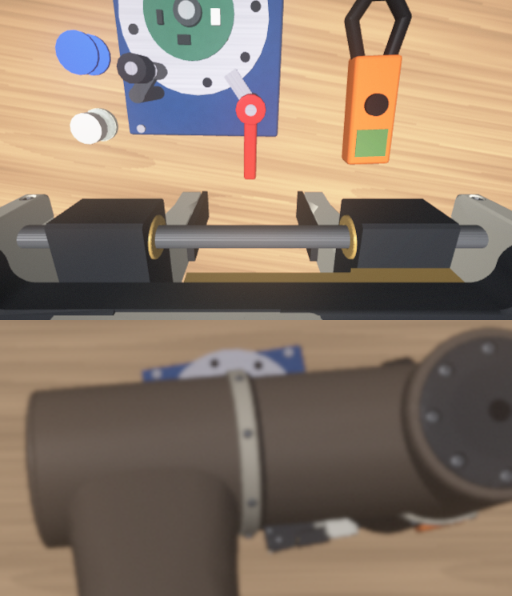

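The wrist view shows the lever at its open stop: the arm points straight back from the hub at (250,110), at about 189°. The knob at (137,68) is where I measured it. Now I'll move over the knob.

Request:
apply_moves(
  targets=[
    [0.7, 0.0229, -0.0285, 0, 0, 0, 0],
    [0.7, 0.0229, -0.0285, 0, 0, 0, 0],
    [0.7, 0.0229, -0.0285, 0, 0, 0, 0],
    [0.7, 0.0229, -0.0285, 0, 0, 0, 0],
    [0.7, 0, 0, 0, 0, 0, 0],
    [0.7, 0, 0, 0.03, 0, 0, 0],
    [0.7, 0, 0, 0.03, 0, 0, 0],
    [0.7, 0, 0, 0, 0, 0, 0],
    [0.7, 0, 0, 0, 0, 0, 0],
  ],
  newtons=40,
)

```text
time_s: 11.0
tcp_pos: [0.5979, -0.0296, 0.1834]
eef_rot: [180.0, 0.3, 9.4]
contact_force: [0.8, 0.2, 0.7]
gripper_width: 0.0612
gripper_force: 0.0
```

Request:
apply_moves(
  targets=[
    [0.7, 0.0018, 0, 0.02, 0, 0, 0],
    [0.7, 0, 0, 0.02, 0, 0, 0],
    [0.7, 0, 0, 0.015, 0, 0, 0],
    [0.7, 0, 0, 0.009, 0, 0, 0],
    [0.7, 0, 0, 0, 0, 0, 0],
    [0.7, 0, 0, 0, 0, 0, 0],
    [0.1, 0, 0, 0, 0, 0, 0],
    [0.1, 0, 0, 0, 0, 0, 0],
    [0.1, 0, 0, 0, 0, 0, 0],
    [0.1, 0, 0, 0, 0, 0, 0],
    [0.1, 0, 0, 0, 0, 0, 0],
    [0.1, 0, 0, 0, 0, 0, 0],
    [0.1, 0, 0, 0, 0, 0, 0],
    [0.1, 0, 0, 0, 0, 0, 0],
  ],
  newtons=40,
)

```text
time_s: 12.17
tcp_pos: [0.6012, -0.0292, 0.1219]
eef_rot: [180.0, -0.0, 9.4]
contact_force: [0.4, -3.9, 2.4]
gripper_width: 0.0275
gripper_force: 40.0
```

Request:
apply_moves(
  targets=[
    [0.1, 0, 0, -0.003, 0, 0, 0],
    [0.1, 0, 0, -0.003, 0, 0, 0],
    [0.1, 0, 0, -0.003, 0, 0, 0],
    [0.1, 0, 0, -0.003, 0, 0, 0],
    [0.1, 0, 0, -0.003, 0, 0, 0],
    [0.1, 0, 0, -0.003, 0, 0, 0],
    [0.1, 0, 0, 0, 0, 0, 0],
    [0.1, 0, 0, 0, 0, 0, 0],
  ],
)

```text
time_s: 12.83
tcp_pos: [0.6012, -0.0292, 0.1386]
eef_rot: [180.0, 0.0, 9.4]
contact_force: [5.4, -5.1, -8.1]
gripper_width: 0.0272
gripper_force: 40.0
```

Request:
apply_moves(
  targets=[
    [0.1, 0, 0, -0.001, 0, 0, 0],
    [0.1, 0, 0, -0.001, 0, 0, 0],
    [0.1, 0, 0, -0.001, 0, 0, 0],
    [0.1, 0, 0, 0, 0, 0, 0],
    [0.1, 0, 0, 0, 0, 0, 0],
  ],
)

```text
time_s: 13.25
tcp_pos: [0.6011, -0.0292, 0.1413]
eef_rot: [180.0, 0.0, 9.4]
contact_force: [4.4, -5.0, -10.2]
gripper_width: 0.027
gripper_force: 40.0
```

Request:
apply_moves(
  targets=[
    [0.1, 0, 0, -0.001, 0, 0, 0],
    [0.1, 0, 0, -0.001, 0, 0, 0],
    [0.1, 0, 0, 0, 0, 0, 0],
    [0.1, 0, 0, 0, 0, 0, 0],
    [0.1, 0, 0, 0, 0, 0, 0],
  ],
)

```text
time_s: 13.67
tcp_pos: [0.6011, -0.0292, 0.142]
eef_rot: [-180.0, 0.1, 9.4]
contact_force: [9.6, -5.4, -18.5]
gripper_width: 0.027
gripper_force: 40.0
```

Run:
```python
from h import *
s=get_state();print(s['time_s'],s['tcp_pos'],s['gripper_width'],s['contact_force'],s['joints'].round(1))
c=capture('wrist');t=capture('scene');P=pts(t)
hsv=cv2.cvtColor(t['frame'],cv2.COLOR_RGB2HSV);V=hsv[...,2]
f=np.vstack([c['frame'],cv2.resize(t['frame'][150:350,200:420],(640,582))]);save('w3',cv2.resize(f,None,fx=.6,fy=.6))
```

```text
13.6667 [ 0.60106063 -0.02917995  0.14203383] 0.02700253445847625 [  9.59407969  -5.38936381 -18.54856028] [ 15.8  18.7 -16.6  -0.  -54.8  83.6]
```

View pics/w3.png

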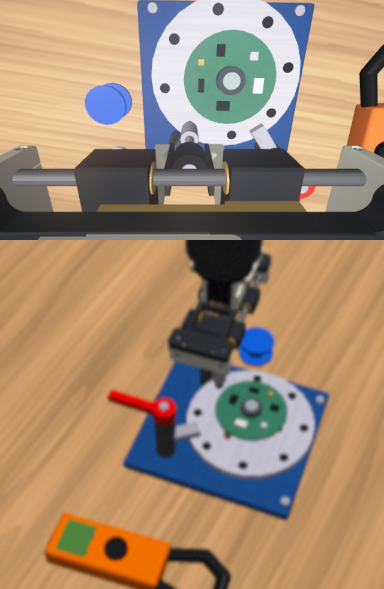

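The view shows the knob gripped between the fingers at (190,165), the lever still open, and the meter and reel where they were. The lift measures 20.1 mm, and the force jumped at the stop. I'll hold briefly to check for creep.

Request:
apply_moves(
  targets=[
    [0.1, 0, 0, 0, 0, 0, 0],
    [0.1, 0, 0, 0, 0, 0, 0],
    [0.1, 0, 0, 0, 0, 0, 0],
    [0.1, 0, 0, 0, 0, 0, 0],
    [0.1, 0, 0, 0, 0, 0, 0],
    [0.1, 0, 0, 0, 0, 0, 0],
    [0.1, 0, 0, 0, 0, 0, 0],
    [0.1, 0, 0, 0, 0, 0, 0],
  ],
)

```text
time_s: 14.43
tcp_pos: [0.6011, -0.0292, 0.142]
eef_rot: [-180.0, 0.1, 9.4]
contact_force: [9.5, -5.9, -18.2]
gripper_width: 0.0268
gripper_force: 40.0
```

```bash
python3 -c "
from plant import close_job;print(close_job())"
```

```text
the job is handed in; nothing more can be done
None
```

The job is handed in: the clamp lever is at its open stop, and the gripper is still holding the plunger knob fully up (20 mm measured, steady over the final hold); I saw no sign that the meter, jar or reel was disturbed, though the jar was out of the last picture.

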